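# Set the height stop on a ceramic bush

### The job

Set the height stop of the gauge stand to the ceramic bush that stands on its anvil: bring the stop rod down by its knurled head until its foot rests on the bush, pressing only gently, and leave it resting there. Then swing the clamp lever clockwise (seen from above) until the rod is firmly locked, and let go. Do not knock the bush, the other bushes, the kiln prop or the tweezers about.

Things in the scene. Friction and masses are not known exactly. Their poses are not given: they have to be found in the camera images.
- stand: Dark green-grey cast gauge stand, bolted down. Origin on the stop rod's axis at table height; its x axis points from the rod to the steel column (30 mm diameter, 130 mm behind the rod, top at 235 mm), z up. Base 235 x 130 mm (x from -65 to 170), 25 mm high. An arm 36 mm wide, 140 to 172 mm above the table, runs from the column to a 40 mm round nose that guides the rod.
- anvil (a point): Centre of the stand's round steel anvil under the rod, 60 mm diameter, its top face 37 mm above the table. One of the three bushes stands on it.
- stop_rod: Vertical steel stop rod, 176 mm long, about 0.3 kg, sliding only up and down in the arm's nose. Origin at the centre of the foot's flat underside, z up. Shank 14 mm diameter. Felt in the guide gives a drag of 5 N, more than its weight, so it stays where it is put: pushing it down takes about 2 N, pulling it up about 8 N.
- rod_foot (a point): Centre of the flat underside of the rod's foot, a steel disc 32 mm in diameter, 11 mm thick, faced with a firm yellow urethane pad (gives 1 mm per 15 N). It starts 20 to 55 mm above the bush and would go lower than its top, so only feel tells when it rests: 0.5 N on the bush is resting, over 20 N chips it. Pressed lightly (3 to 8 N) and let go, it stays resting.
- rod_head (a point): Centre of the rod's knurled dark steel head, a cylinder 26 mm in diameter and 26 mm high (grip it from above, or push on its flat top), 163 mm above the foot's underside.
- clamp_lever: Dark steel clamp lever with a black ball end, turning on a vertical pivot on top of the arm, 1.4 rad in all, clockwise seen from above to lock. Origin on the pivot axis at the arm's top face (172 mm high); its x axis points along the handle, z up. It starts loose, the handle about square to the arm on the stand's +y side (105 to 88 degrees from the stand's x axis).
- lever_pivot (a point): Top of the lever's hub (24 mm diameter, 195 mm high), on the pivot axis, 50 mm behind the rod axis. Friction of 0.25 N m holds the lever where it is left (4 N at mid handle). About 0.65 rad past the loose end stop (handle at 68 degrees from the stand's x axis) its cam begins to press the shoe on the rod, and it stiffens steadily from there.
- lever_mid (a point): Mid handle: on its centre line 65 mm from the pivot axis, 209 mm high. The handle is a round bar 11 mm thick rising outwards at 24 degrees; below it and on both sides a fingertip has room. The rod is firmly locked when the shoe squeezes it with 45 N: about 9 N of sideways push here (handle near 60 degrees or past it); 12 N is a good firm push.
- lever_ball (a point): Centre of the black ball, 22 mm diameter, at the end of the handle, 90 mm from the pivot axis, 220 mm above the table.
- clamp_shoe: Brass clamp shoe, 28 x 18 x 16 mm, out of sight inside the arm between rod and lever pivot; origin at its centre, 156 mm high. The lever's cam presses it on the rod. Not touched by hand.
- bush_a: One of three loose white fired ceramic bushes (tubes on end), 26 mm outer and 16 mm inner diameter, 30 to 40 g. Origin at the centre of the underside, z up. Cut to different lengths, somewhere from 26 to 33 mm. Any one of the three may be the one on the anvil; the other two stand on the setter plate at the same height (37 mm).
- bush_b: Another of the three loose bushes, as bush_a.
- bush_c: Another of the three loose bushes, as bush_a.
- setter: White kiln setter plate 240 x 180 mm on four short props, top at 37 mm, loaded with rows of fixed bushes up to 66 mm high. Origin at its centre at table height. Not to be handled.
- kiln_prop: Loose white ceramic block 32 x 32 x 40 mm standing near the base of the stand, origin under its centre. Leave alone.
- tweezers: Loose steel tweezers 165 mm long, 12 mm high, lying beside the stand, origin at table height near the middle, x towards the tips. Leave alone.

How it is judged:
By the outcome, as a careful person would: the job done as asked, in the order asked, and still so for the second after the job is handed in, with the robot touching nothing.
It also fails if it takes over 64 s, if anything falls off the work surface, if the arm or the gripper's body presses on something with over 40 N, if the wrist force passes 120 N, or if a joint passes its speed limit or range.

### The arm

A 6-joint arm with a two-finger parallel gripper is mounted at the origin on the work surface. World frame = base frame: x ahead of the robot, y to its left, z up, the work surface at z = 0. Lengths are in m, angles in rad, forces in N, time in s.
With the tool pointing down it reaches from about 0.275 to 0.975 m from the base axis. Payload 8.4 kg.
Tool frame: the origin (TCP) lies midway between the tips of the shut fingers; the grasp point (between the pads) lies 19 mm behind it; z points along the fingers, y is the line along which they close (so a half turn about z gives the same grasp; the last joint's range is limited). The gripper opens to 92 mm and grips with 3 to 60 N. Pads are 20 mm wide; open, the fingers measure 128 mm over their backs; the gripper's body (75 mm by 189 mm) begins 69 mm behind the grasp point.
Start: joints at [-1.293, 0.353, 1.633, -0, 1.155, -0.002], TCP at [0.173, -0.601, 0.215] pointing down, gripper open.
Joint ranges: [-2.63, 2.63], [-0.92, 2.1], [0.06, 2.66], [-1.3, 4.44], [0, 2.69], [-3.02, 3.02]. Speed limits (rad/s): [2.22, 2.22, 2.79, 3.14, 3.14, 3.14].

### API

Orientations are given as a unit quaternion [x, y, z, w].
In Python, from cell import env, read_camera, get_calibration gives the robot as it stands. Calls block until the motion is done:
- env.reach(position, orientation): joint-space move of the TCP to a pose.
- env.line_to(position, v=0.15, orientation=None, until_force=None): straight line of the TCP; orientation=None keeps the orientation; v is the mean speed in m/s. With until_force (N) it stops when the force on the tool has changed by that much, and returns True; else False.
- env.set_joints(angles): joint-space move.
- env.command_gripper(opening): finger opening in m; the grip force is fixed at half the most; returns when the fingers have stopped.
- env.pause(seconds).
- env.solve_ik(position, orientation): joint angles nearest the present ones, or None.
- env.observe(): the state.
- read_camera(name): name is "side" or "top"; returns (picture, depth): 480x640x3 uint8, red, green, blue; 480x640 float32, m along the optical axis (not along the pixel's ray), 0 where there is no reading.
- get_calibration(name): a dict with "intrinsics" (3x3 intrinsics, pixels), "dist_coeffs" ([k1, k2, p1, p2, k3] as OpenCV has them; the pictures are not rectified), "rvec" (rotation vector, rad) and "tvec" (3), from world to camera coordinates, as OpenCV has them. Camera axes: x right, y down, z forward; pixel columns grow to the right and rows downward; lengths in m; the calibration is good to about 2 mm. A picture is of the moment at which its call begins. get_calibration takes no time and is no camera call.
A pose or a line that the arm cannot do raises env.Unreachable and nothing moves.
- env.hand_in(): hands the job in; it is judged then, once.
The state is a dict: "t": time; "joint_positions": joint angles; "joint_velocities": joint speeds; "joint_efforts": joint torques, N m; "position": TCP position; "tcp_rot": TCP orientation; "ft_force": force on the tool from outside, world axes, zero at the start; "wrist_torque": the same for the moment, N m; "width": finger opening in m; "grasp_force": force on a finger pad.
Only numpy, scipy, OpenCV 4.12 (cv2) and the standard library are available. Lean on these libraries where they do the work, as an engineer would, in place of code of your own. Each camera call takes 0.05 s, during which the arm holds its last target. There are 200 camera calls.

## Working session

There is one attempt and no reset: what is moved stays moved. The work goes in short steps, each a Python script; the robot and the scene stay as the last script left them, time stands still between calls to the robot, and variables do not carry over. Pictures are saved under pics/ and viewed, at most 10 in all, crops included, and the job is handed in when it is done.

```bash
mkdir -p pics; ls
python3 - <<'E'
from cell import env, read_camera, get_calibration
import cv2, numpy as np
for n in ("top","side"):
    p,d=read_camera(n); cv2.imwrite(f"pics/{n}0.png",p[:,:,::-1]); np.savez(f"{n}0.npz",p=p,d=d)
    c=get_calibration(n); R=cv2.Rodrigues(np.array(c["rvec"]))[0]
    print(n,c["intrinsics"],c["dist_coeffs"],(-R.T@np.array(c["tvec"]).ravel()).round(3),R[2].round(3))
o=env.observe(); print(o)
E
```

```text
pics
top [[600.46574757   0.         318.84589065]
 [  0.         600.46574757 230.76088595]
 [  0.           0.           1.        ]] [-0.1904843  0.         0.         0.         0.       ] [ 0.25  -0.011  1.467] [ 0.15   0.004 -0.989]
side [[527.93649627   0.         326.75174207]
 [  0.         527.93649627 240.7214345 ]
 [  0.           0.           1.        ]] [-0.100361  0.        0.        0.        0.      ] [0.249 0.968 0.737] [ 0.178 -0.853 -0.491]
{'t': 0.1, 'joint_positions': array([-1.29339852e+00,  3.53571867e-01,  1.63406264e+00, -3.03922593e-06,
        1.15518548e+00, -2.40149712e-03]), 'joint_velocities': array([-9.09643542e-04, -3.32959548e-03, -2.79496733e-03, -5.29455503e-04,
        1.76632155e-03, -5.54664820e-05]), 'joint_efforts': array([-4.26921160e-04, -5.94905806e+01, -3.34930229e+01,  6.98687928e-02,
        1.83039880e-02, -2.78718471e-05]), 'position': array([ 0.17247821, -0.60026758,  0.21394192]), 'tcp_rot': array([ 9.90229722e-01,  1.39444329e-01, -8.54887041e-05, -6.07681037e-04]), 'ft_force': array([ 0.14786416,  0.1790902 , -0.38412319]), 'wrist_torque': array([0.01776953, 0.02177168, 0.02437462]), 'grasp_force': 0.0, 'width': 0.0918964808962568}
```

View pics/top0.png

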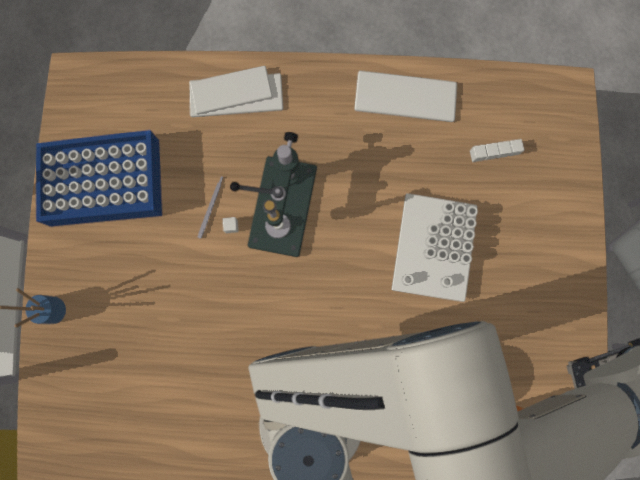

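View pics/side0.png

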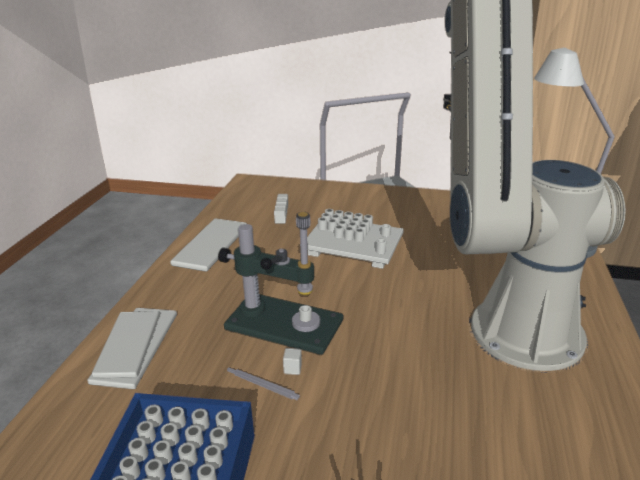

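Top view: robot below, stand upright; column ~(287,155), lever ball ~(235,186), hub ~(279,191), rod head ~(275,215). Side view: head ~(303,220), foot ~(305,290), bush ~(306,313). I'll take zoomed crops.

```bash
cat > h.py <<'E'
import cv2, numpy as np
from cell import get_calibration
def ray(n,uv):
    c=get_calibration(n); K=np.array(c["intrinsics"]); R=cv2.Rodrigues(np.array(c["rvec"]))[0]
    q=cv2.undistortPoints(np.array([[uv]],float),K,np.array(c["dist_coeffs"]))[0,0]
    return -R.T@np.array(c["tvec"]).ravel(), R.T@np.array([q[0],q[1],1.])
def plane(n,uv,z):
    o,d=ray(n,uv); return o+d*(z-o[2])/d[2]
def tri(a,b):
    (o1,d1),(o2,d2)=ray("top",a),ray("side",b)
    s=np.linalg.lstsq(np.c_[d1,-d2],o2-o1,rcond=None)[0]
    p,q=o1+s[0]*d1,o2+s[1]*d2; return (p+q)/2, np.linalg.norm(p-q)
def proj(n,P):
    c=get_calibration(n)
    return cv2.projectPoints(np.array(P,float).reshape(-1,3),np.array(c["rvec"],float),np.array(c["tvec"],float),np.array(c["intrinsics"]),np.array(c["dist_coeffs"]))[0][:,0]
E
python3 - <<'E'
import cv2,numpy as np
t=cv2.imread("pics/top0.png")[125:265,210:330]; s=cv2.imread("pics/side0.png")[200:360,210:350]
t=cv2.resize(t,None,fx=4,fy=4,interpolation=cv2.INTER_CUBIC);s=cv2.resize(s,None,fx=3.5,fy=3.5,interpolation=cv2.INTER_CUBIC)
def grid(im,x0,y0,f):
    for k in range(0,160,20):
        cv2.putText(im,str(x0+k),(int(k*f),10),0,.35,(0,255,255)); cv2.putText(im,str(y0+k),(0,int(k*f)+4),0,.35,(0,255,255))
        cv2.line(im,(int(k*f),12),(int(k*f),18),(0,255,255));cv2.line(im,(22,int(k*f)),(28,int(k*f)),(0,255,255))
grid(t,210,125,4);grid(s,210,200,3.5)
cv2.imwrite("pics/tz.png",t);cv2.imwrite("pics/sz.png",s)
E
```

```text
(no output)
```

View pics/tz.png

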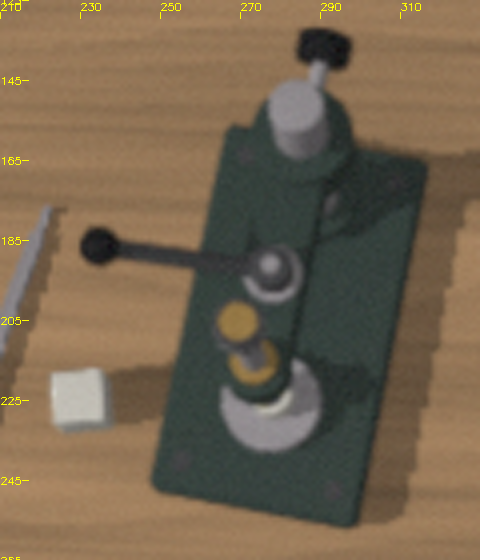

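View pics/sz.png

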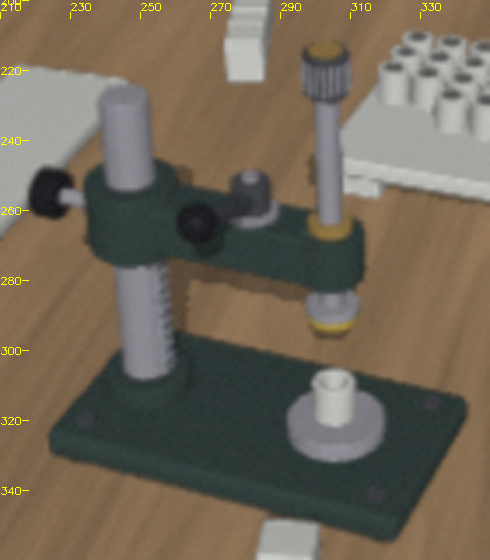

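Top crop: head top ~(269.1,204.9), hub ~(277,191), ball ~(234.1,186.1), column top ~(283.9,150.4), anvil ~(277.1,225.1). Side crop: head top ~(302.8,214), bush top rim ~(304.8,308.5), foot about (304,293).

Run:
```python
from h import *
T=lambda U,V:((U+.5)/4-.5+210,(V+.5)/4-.5+125)
S=lambda U,V:((U+.5)/3.5-.5+210,(V+.5)/3.5-.5+200)
col=plane("top",T(297,103),.235);an=plane("top",T(270,402),.037);an2=plane("side",S(336,418),.037)
print("col",col,plane("side",S(123,96),.235));print("anvil",an,an2)
print("head",tri(T(238,321),S(326,50)))
print("hub",plane("top",T(269,265),.195),plane("side",S(252,180),.195))
print("ball",tri(T(98,246),S(198,222)),plane("top",T(98,246),.22))
print("bush top side",[plane("side",S(333,381),.037+h) for h in (.026,.033)])
for a,n in((an,"t"),(an2,"s")):
    v=(col-a)[:2];print(n,np.linalg.norm(v),np.degrees(np.arctan2(v[1],v[0])))
print("prop",plane("top",T(78,397),.04))
```

```text
col [0.60667354 0.07291275 0.235     ] [0.60451173 0.07607201 0.235     ]
anvil [0.47677836 0.0951942  0.037     ] [0.47646716 0.09764275 0.037     ]
head (array([0.47748288, 0.09431332, 0.28626626]), np.float64(0.0005923916725291116))
hub [0.52681171 0.08708655 0.195     ] [0.52489245 0.0885903  0.195     ]
ball (array([0.52873025, 0.1769719 , 0.21993271]), np.float64(0.0009541485172156149)) [0.52919594 0.17706488 0.22      ]
bush top side [array([0.47832806, 0.09516   , 0.063     ]), array([0.47593945, 0.10423474, 0.07      ])]
t 0.13179233976609603 -9.733451485256962
s 0.13253404694324147 -10.754054350776984
prop [0.47586527 0.21143273 0.04      ]
```

```bash
cat >> h.py <<'E'
def down(yaw):  # tool pointing down, closing axis (tool y) at world angle yaw
    a=(yaw+np.pi/2)/2; return [np.cos(a),np.sin(a),0.,0.]
ROD=np.array([.477,.0955]); YAW=np.radians(-9.5)
E
python3 - <<'E'
from cell import env
from h import *
def st(): o=env.observe(); print(round(o["t"],2),o["position"].round(4),o["ft_force"].round(2),round(o["width"],4))
q=down(np.radians(11))
env.command_gripper(0.0)
p=env.observe()["position"]; env.line_to([p[0],p[1],.36],v=.3); st()
env.reach([*ROD,.36],q); st()
env.line_to([*ROD,.305],v=.1); env.pause(.3); st()
print(env.line_to([*ROD,.275],v=.01,until_force=1.5)); st(); env.pause(.2); st()
E
```

```text
2.08 [ 0.1726 -0.6006  0.3602] [-0.26 -0.32  0.42] 0.0003
4.77 [0.4772 0.0949 0.36  ] [-0.09  1.37 -0.47] 0.0005
5.77 [0.4772 0.0955 0.3055] [-0.47 -0.04  0.55] 0.0006
True
7.53 [0.477  0.0955 0.2865] [0.91 0.53 0.92] 0.0003
7.73 [0.4769 0.0955 0.2865] [ 1.83 -0.4   2.  ] 0.0007
```

Run:
```python
from cell import env
from h import *
def st():
    f=[]
    for _ in range(10): env.pause(.02); o=env.observe(); f.append(o["ft_force"])
    print(round(o["t"],2),o["position"].round(4),np.mean(f,0).round(2))
st()
print(env.line_to([*ROD,.256],v=.015,until_force=5)); st()
print(env.line_to([*ROD,.235],v=.008,until_force=4.0)); st()
```

```text
7.9 [0.4769 0.0955 0.2864] [1.57 0.25 1.78]
False
10.23 [0.4769 0.0955 0.2559] [ 0.06 -0.12  1.69]
True
12.28 [0.4769 0.0955 0.239 ] [0.85 0.21 3.63]
```

Run:
```python
from cell import env
from h import *
def st():
    f=[]
    for _ in range(10): env.pause(.02); o=env.observe(); f.append(o["ft_force"])
    m=np.mean(f,0); print(round(o["t"],2),o["position"].round(5),m.round(2)); return m[2]
z=env.observe()["position"][2]
for k in range(12):
    z-=.0001; env.line_to([*ROD,z],v=.005)
    if st()>6.3: break
```

```text
12.78 [0.47694 0.09548 0.23897] [-0.54 -0.14  4.92]
13.19 [0.47698 0.09551 0.23898] [-0.87 -0.32  6.07]
13.61 [0.47698 0.0955  0.23897] [-1.32 -0.16  6.85]
```

```bash
cat >> h.py <<'E'
H=ROD+.05*np.array([np.cos(YAW),np.sin(YAW)])
def fpose(th,off,r=.063,z=.195):
    u=np.array([np.cos(th),np.sin(th)]); t=np.array([u[1],-u[0]])
    return [*(H+r*u-off*t),z], down(th-np.pi/2), t
E
python3 - <<'E'
from cell import env,read_camera
from h import *
def F():
    f=[]
    for _ in range(8): env.pause(.02); o=env.observe(); f.append(o["ft_force"])
    return np.mean(f,0),o
env.line_to([*ROD,.31],v=.08)
th=np.radians(88.3)
p,q,t=fpose(th,.038,z=.31); env.reach(p,q)
p,q,t=fpose(th,.038); print(env.line_to(p,v=.1,until_force=4)); env.pause(.3)
f0,o=F(); print(o["t"],o["position"].round(4),p,f0.round(2))
for d in np.arange(0,62,2):
    th=np.radians(88.3-d); p,q,t=fpose(th,max(.038-.004*d/2,.0235)); env.line_to(p,v=.05,orientation=q)
    f,o=F(); ft=-(f-f0)[:2]@t; fr=(f-f0)[2]
    if d%4==0 or ft>6: print(d,round(np.degrees(th-YAW),1),"t",round(o["t"],1),"Ft",ft.round(2),"F",(f-f0).round(1))
    if ft>13: break
for n in("top","side"):
    im=read_camera(n)[0]; cv2.imwrite(f"pics/{n}1.png",im[:,:,::-1])
E
```

```text
False
16.7917 [0.4902 0.1513 0.1951] [np.float64(0.49019997876968696), np.float64(0.15134720816972153), 0.195] [ 0.1  -0.11 -0.19]
0 97.8 t 17.2 Ft 0.15 F [-0.1  0.1 -0.1]
4 93.8 t 18.0 Ft 0.38 F [-0.4 -0.1  0. ]
8 89.8 t 18.8 Ft 1.42 F [-1.2  1.6  0.1]
12 85.8 t 19.6 Ft 2.69 F [-2.1  2.6  0.1]
16 81.8 t 20.3 Ft 2.46 F [-1.8  2.4 -0.1]
20 77.8 t 21.1 Ft 2.57 F [-1.8  2.5  0.1]
24 73.8 t 21.9 Ft 2.41 F [-1.5  2.4  0.4]
28 69.8 t 22.6 Ft 2.33 F [-1.2  2.7  0.2]
32 65.8 t 23.4 Ft 2.53 F [-1.2  2.8  0.5]
36 61.8 t 24.1 Ft 3.28 F [-1.5  3.4  0.5]
40 57.8 t 24.9 Ft 4.9 F [-2.2  4.9  1.1]
44 53.8 t 25.7 Ft 7.04 F [-3.5  6.5  1.3]
46 51.8 t 26.1 Ft 7.87 F [-4.   7.   1.3]
48 49.8 t 26.4 Ft 8.53 F [-3.7  8.   1.6]
50 47.8 t 26.8 Ft 7.37 F [-2.7  7.3  1.3]
52 45.8 t 27.2 Ft 8.98 F [-3.8  8.3  1.8]
54 43.8 t 27.6 Ft 6.61 F [-1.5  7.   0.9]
56 41.8 t 28.0 Ft 8.65 F [-2.5  8.6  1.1]
60 37.8 t 28.8 Ft 4.56 F [-0.3  5.   1. ]
```

Run:
```python
import cv2,numpy as np
t=cv2.imread("pics/top1.png")[125:265,200:340]; s=cv2.imread("pics/side1.png")[180:330,200:340]
t=cv2.resize(t,None,fx=2.8,fy=2.8,interpolation=3);s=cv2.resize(s,None,fx=2.8,fy=2.8,interpolation=3)
im=np.zeros((420,790,3),np.uint8); im[:t.shape[0],:t.shape[1]]=t; im[:s.shape[0],395:395+s.shape[1]]=s
cv2.imwrite("pics/m1.png",im)
```

```text
(no output)
```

View pics/m1.png

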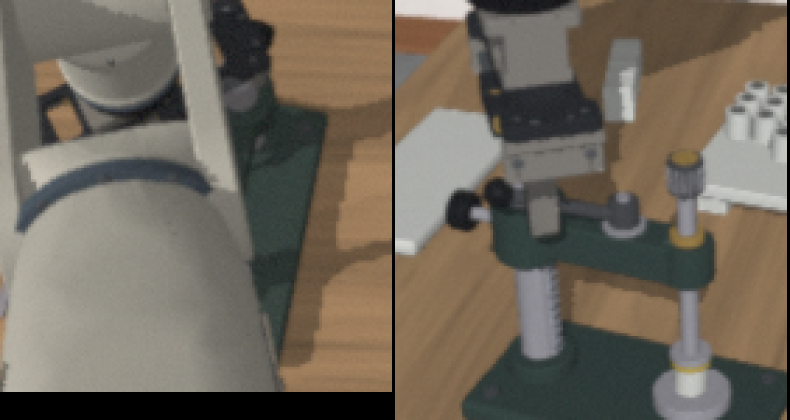

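Picture: foot sits on the bush (side ~(305,306)); finger is on the handle's near side, ball at side ~(236,248.5).

Run:
```python
from h import *
from cell import env
b=plane("side",(200+(497-395)/2.8,180+191/2.8),.22); v=b[:2]-H
print(b,np.linalg.norm(v),np.degrees(np.arctan2(v[1],v[0])-YAW))
o=env.observe(); print(o["t"],o["position"].round(4),o["ft_force"].round(2),fpose(np.radians(28.3),.0235)[0],o["tcp_rot"].round(4),down(np.radians(-61.7)))
```

```text
[0.60171629 0.13631127 0.22      ] 0.08995946777361942 42.55182018917
28.85 [0.5707 0.1379 0.1951] [-0.79  5.71  1.34] [np.float64(0.5706432804353315), np.float64(0.13780639468439976), 0.195] [ 9.696e-01  2.445e-01  1.000e-04 -1.000e-04] [np.float64(0.9696590518087175), np.float64(0.24446129191636656), 0.0, 0.0]
```

Run:
```python
from h import *
from cell import env,read_camera
def F():
    f=[]
    for _ in range(10): env.pause(.02); o=env.observe(); f.append(np.r_[o["ft_force"],o["wrist_torque"]])
    return np.mean(f,0),np.std(f,0),o
for d in (0,1,2,3):
    th=np.radians(28.3-d)
    p,q,t=fpose(th,.0235)
    if d: env.line_to(p,v=.03,orientation=q)
    for k in range(2):
        f,s,o=F(); print(d,round(o["t"],2),f.round(2),s[:3].round(1),"Ft",(-f[:2]@t).round(2),round(o["width"],4))
im=read_camera("side")[0][225:275,215:305]
cv2.imwrite("pics/s2.png",cv2.resize(im,None,fx=7,fy=7,interpolation=3)[:,:,::-1])
```

```text
0 29.02 [-0.64  5.1   1.35  0.83  0.05  0.05] [0.4 0.4 0.4] Ft 4.79 0.0002
0 29.18 [-0.68  4.89  1.1   0.86  0.08  0.07] [0.4 0.6 0.6] Ft 4.62 0.0004
1 29.6 [-1.62  7.16  1.59  1.14  0.23  0.06] [0.4 0.6 0.4] Ft 7.11 -0.0001
1 29.77 [-1.21  6.6   1.81  1.17  0.25  0.08] [0.3 0.6 0.6] Ft 6.42 0.0003
2 30.18 [-2.43  8.56  1.81  1.45  0.4   0.09] [0.5 0.3 0.4] Ft 8.75 0.0003
2 30.35 [-2.26  8.58  2.    1.44  0.4   0.1 ] [0.2 0.5 0.5] Ft 8.7 0.0004
3 30.77 [-3.31 10.06  2.01  1.74  0.52  0.1 ] [0.5 0.5 0.4] Ft 10.51 0.0007
3 30.93 [-3.1  10.03  2.39  1.73  0.51  0.1 ] [0.3 0.3 0.5] Ft 10.39 0.0004
```

View pics/s2.png

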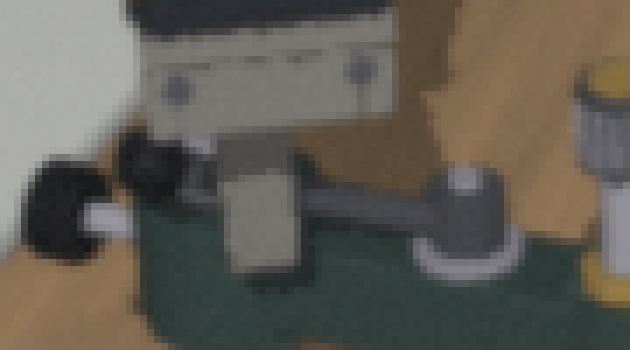

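The finger is square on the handle (zoom ~(260,200)), ball free at left; forces show stick-slip, so I keep pushing to a firm ~13 N.

Run:
```python
from h import *
from cell import env,read_camera
def F():
    f=[]
    for _ in range(10): env.pause(.02); o=env.observe(); f.append(o["ft_force"])
    return np.mean(f,0),o
def ball(n):  # dark ball in side image, seen free
    im=read_camera("side")[0]; cv2.imwrite(f"pics/{n}.png",im[:,:,::-1])
for d in np.arange(4,14,1.):
    th=np.radians(28.3-d); p,q,t=fpose(th,.0235); env.line_to(p,v=.03,orientation=q)
    f,o=F(); ft=-f[:2]@t; print(d,round(o["t"],2),f.round(1),"Ft",ft.round(2))
    if ft>13.3: break
ball("s3")
# back off
p,q,t=fpose(th,.06); env.line_to(p,v=.06); f,o=F(); print("off",o["t"],f.round(2))
env.line_to([p[0],p[1],.36],v=.15); 
env.reach([.35,.35,.40],q); print(env.observe()["t"])
ball("s4"); t=read_camera("top")[0]; cv2.imwrite("pics/t4.png",t[:,:,::-1])
a=cv2.imread("pics/s4.png")[195:345,205:345]; b=cv2.imread("pics/s3.png")[225:275,215:305]; t=t[135:255,210:320,::-1]
im=np.zeros((450,790,3),np.uint8); a=cv2.resize(a,None,fx=3,fy=3,interpolation=3); t=cv2.resize(t,None,fx=3,fy=3,interpolation=3)
im[:450,:420]=a; im[:360,430:760]=t; cv2.imwrite("pics/m4.png",im)
```

```text
4.0 31.4 [-4.3 11.8  2.6] Ft 12.53
5.0 31.82 [-4.8 13.3  2.8] Ft 14.11
off 32.7917 [ 0.26 -0.12  0.15]
35.1333
```

View pics/m4.png

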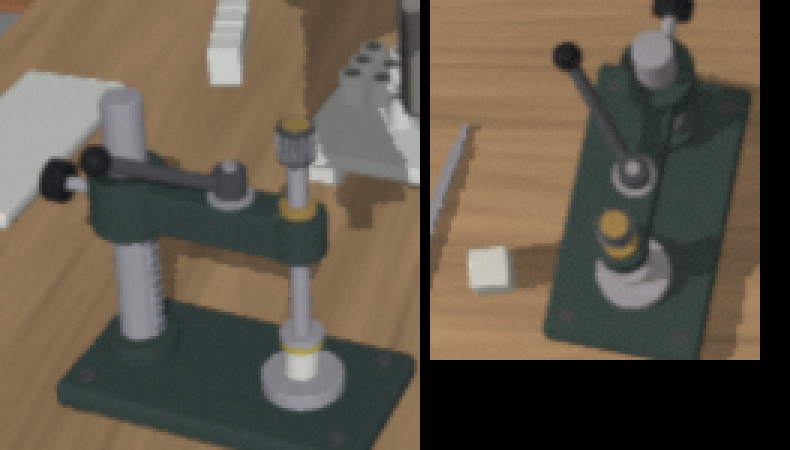

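Foot rests on the bush; lever now points near the column (ball top ~(255.7,154), side ~(236.5,248)). Check it did not spring back.

Run:
```python
from h import *
def ang(b):
    v=b[:2]-H; return b.round(4),np.linalg.norm(v).round(4),np.degrees(np.arctan2(v[1],v[0])-YAW).round(1)
print(ang(plane("side",(205+96/3-.33,195+161/3-.33),.22)),ang(plane("top",(210+137/3-.33,135+57/3-.33),.22)))
# ball by dark mask, held (s3) vs let go (s4)
for n in("s3","s4"):
    im=cv2.imread(f"pics/{n}.png").max(2); m=np.zeros_like(im); m[238:262,227:248]=(im[238:262,227:248]<38)
    k,l,s,c=cv2.connectedComponentsWithStats(m); i=1+np.argmax(s[1:,4]); print(n,s[i],c[i],ang(plane("side",c[i],.22)))
print("prop",plane("top",(210+(489-430)/3,135+268/3),.04))
```

```text
(array([0.6011, 0.1367, 0.22  ]), np.float64(0.0896), np.float64(43.0)) (array([0.602 , 0.1352, 0.22  ]), np.float64(0.0896), np.float64(41.8))
s3 [232 245  10   9  41] [236.36585366 248.95121951] (array([0.6008, 0.139 , 0.22  ]), np.float64(0.0908), np.float64(44.3))
s4 [232 245   9  10  45] [236.77777778 249.2       ] (array([0.5997, 0.1398, 0.22  ]), np.float64(0.0903), np.float64(45.1))
prop [0.47478327 0.2100527  0.04      ]
```

```bash
python3 -c "
from cell import env
print(env.hand_in())"
```

```text
the job is handed in; nothing more can be done
None
```

The job is handed in at about 35 s: the rod's foot rests on the bush (pressed to about 5 N), the lever was swung clockwise to about 43° from the stand's x axis and took a 14 N push there without moving further, and it stayed put when let go.

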